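Show a finished print to the inspection camera

TASK

The print is finished: slide the printer's bed (it has an upright pull grip) all the way out to its stop from under the print head, take the upright bracket (the tall print with the round boss) off the bed and hold it up to the inspection camera. Hold it in the air with the face of the boss about 12 cm from the lens and centred on the line of sight, the boss pointing squarely at the lens (so the bracket leans back as much as the camera looks down) and its foot at the bottom; finish while holding it there, still. Leave the other two prints standing on the bed, do not disturb the other things on the table, and do not bump the print head, its frame or the camera.

Things in the scene. Friction and masses are not known exactly. Their poses are not given: they have to be found in the camera images.
- bed (a joint): travel of the printer's bed on its rails, m: 0 = in under the print head, 0.17 = all the way out at its stop; starts between 0 and 0.03. The bed is a dark steel plate, 160 x 180 mm (long way along the rails), its top 62 mm above the table. It opens along the -y axis of bed_grip, drags with about 2 N and stays where it is left.
- bed_grip (a point): point on the bed's upright pull grip, an aluminium plate 40 mm (x) by 12 mm thick (y), 17 mm below its top (top 105 mm above the table). It stands outside the middle of the bed's outer edge, 50 mm clear of it, on an arm 36 mm wide whose top is 58 mm above the table. +y points towards the bed, x along the grip, z up. Moves with the bed.
- bracket_mid (a point): centre, half-way up, of the grey plastic bracket: 75 mm tall, about 70 g. Upright plate 10 mm thick (x), 44 mm wide (y; grip it over this width) on a foot 40 (x) by 56 (y) by 8 mm; at this height a round boss (28 mm diameter, 12 mm long) sticks out of its +x face. z up. Starts standing on the bed under the head, boss within 75 degrees of away from the robot.
- bracket_boss (a point): centre of the boss's end face, 17 mm from bracket_mid along the bracket's +x; same axes.
- bracket_aim (a point): point in the air 120 mm straight out of the boss's end face (along the bracket's +x); same axes. It falls on the lens when the bracket is rightly presented.
- cam_lens (a point): centre of the inspection camera's front glass. The camera is an aluminium box 60 x 46 x 44 mm with a short black lens, 300 mm above the table on a post at the far side; it looks along its -x, roughly towards the robot and 0.2 to 0.55 rad down; its y is level, z its own up. Its stiff tilt hinge (along y) is 50 mm behind the glass. It reaches 37 mm out from the line of sight.
- cam_view (a point): the point in the air 120 mm straight in front of the lens, on its line of sight, where the boss's end face should be; same axes as the camera. When the bracket is rightly presented its x, y and z axes are parallel to these, +x to +x.
- printer: fixed base of the small open-frame printer with all it carries. Origin on the table under the middle of the frame; the bed slides along its -y. The base is 160 mm wide (x) and reaches 250 mm along -y and 146 mm along +y, 40 mm high.
- gantry: the printer's plywood frame over the bed, with the print head; origin and axes of printer. 280 mm wide (x), 310 mm tall (motor and spool to 405 mm), reaching 30 mm to the -y side of the origin. The head (50 mm square) hangs over the bed's middle, its nozzle 152 mm above the table.
- camstand: fixed stand of the inspection camera, with the camera. Origin at the middle of its foot on the table; total height 325 mm.
- spacer: another print on the bed, to be left: a grey ring of 30 mm diameter, 14 mm tall. Origin at its underside.
- cap: another print on the bed, to be left: a grey round cap of 28 mm diameter, 16 mm tall. Origin at its underside.
- charger: white plug-in charger block, 45 x 40 x 28 mm, on the table; leave it. Origin at its underside.
- tape: yellow roll of tape, 72 mm diameter, 18 mm tall, on the table; leave it. Origin at its underside.
- scraper: print scraper about 200 mm long lying on the table; leave it. x runs from handle to blade.
- driver: screwdriver about 170 mm long lying on the table; leave it. x runs from handle to tip.
- tub: white open tub, 90 mm diameter, 70 mm tall, on the table; leave it. Origin at its underside.
There are look-alikes about, which are no part of the job. Of the things that look like the part that bears bracket_mid, the middle-sized one is meant.

How it is judged:
On the way, in this order (a step that is already met when the one before it is completed fails the run):
1. the bed is slid all the way out, with the bracket still standing on it (value of joint bed above 0.155 m and angle between bracket_mid's own z axis and vertical below 0.2 rad and height (world z) of bracket_mid below 0.11 m), for 0.2 s.
2. the bracket is lifted off the bed in the fingers (height (world z) of bracket_mid above 0.14 m and contact force between the fingers and bracket above 1 N and contact force between bracket and printer below 0.05 N), for 0.2 s.
At the end, for the whole second after the job is handed in: Bracket held still in the fingers, touching nothing else, over 150 mm up; boss face within 25 mm (along the sight line) and 22 mm (across) of the point 120 mm before the lens, axes within 0.22 rad of the camera's, boss to the lens, foot down. Bed out over 150 mm, spacer and cap standing on it (value of joint bed above 0.15 m and height (world z) of spacer between 0.052 and 0.075 m and angle between each of spacer, cap's own z axis and vertical below 0.3 rad and height (world z) of cap between 0.052 and 0.075 m and x of bracket_boss in the frame of cam_view between -0.025 and 0.025 m and y of bracket_boss in the frame of cam_view between -0.022 and 0.022 m and z of bracket_boss in the frame of cam_view between -0.022 and 0.022 m and angle between the x axis of bracket_mid and the x axis of cam_view, either way round below 0.22 rad and angle between the y axis of bracket_mid and the y axis of cam_view, either way round below 0.22 rad and distance between bracket_aim and cam_lens below 0.08 m and angle between bracket_mid's own z axis and vertical below 0.95 rad and height (world z) of bracket_mid above 0.15 m and contact force between the fingers and bracket above 2 N and contact force between bracket and camstand below 0.05 N and contact force between bracket and printer below 0.05 N and linear speed of bracket below 0.02 m/s and angular speed of bracket below 0.1 rad/s and contact force between bracket and charger below 0.05 N and contact force between bracket and tape below 0.05 N and contact force between bracket and scraper below 0.05 N and contact force between bracket and driver below 0.05 N and contact force between bracket and tub below 0.05 N and contact force between bracket and spacer below 0.05 N and contact force between bracket and cap below 0.05 N); the arm keeps its last pose, push and grip.
It fails at once if a bystander on the table is moved by more than 30 mm (distance of any of charger, tape, scraper, driver, tub from where it was at the start of the episode above 0.03 m).
It fails at once if the spacer or the cap falls off the bed or topples (height (world z) of any of spacer, cap below 0.045 m or angle between any of spacer, cap's own z axis and vertical above 0.8 rad).
It fails at once if the print head, its frame or the camera is bumped (over 8 N) (contact force between any of the arm, the fingers, bracket and gantry above 8 N or contact force between any of the arm, the fingers, bracket and camstand above 8 N).
It also fails if it takes over 58 s, if anything falls off the work surface, if the arm or the gripper's body presses on something with over 40 N, if the wrist force passes 120 N, or if a joint passes its speed limit or range.

ROBOT

A 7-joint arm with a two-finger parallel gripper is mounted at the origin on the work surface. World frame = base frame: x ahead of the robot, y to its left, z up, the work surface at z = 0. Lengths are in m, angles in rad, forces in N, time in s.
With the tool pointing down it reaches from about 0.4 to 0.875 m from the base axis. Payload 19.3 kg.
Tool frame: the origin (TCP) lies at the very end of the fingers, on their centre line; the grasp point (between the pads) lies 19 mm behind it; z points along the fingers, y is the direction in which the jaws open and shut (so a half turn about z gives the same grasp; the last joint's range is limited). The gripper opens to 85 mm and grips with 20 to 120 N. Pads are 22 mm wide; open, the fingers measure 114 mm over their backs; the gripper's body (76 mm by 85 mm) begins 54 mm behind the grasp point. The pads swing forward as they close: fully open they stand 13 mm farther back than shut.
Start: joints at [1.235, 0.521, -0.036, 1.599, 0.021, 1.021, -0.113], TCP at [0.164, -0.603, 0.231] pointing down, gripper open.
Joint ranges: [-2.91, 2.91], [-0.3, 2.13], [-1.5, 1.42], [0.17, 2.43], [-1.26, 4.41], [0.16, 1.93], [-2.52, 2.52]. Speed limits (rad/s): [1.89, 1.89, 2.39, 2.39, 3.01, 3.01, 3.01].

INTERFACE

Orientations are given as [roll, pitch, yaw] about the fixed x, y, z axes, in that order (R = Rz(yaw) Ry(pitch) Rx(roll)).
In Python, from workcell import bot, vision, job_done gives the robot as it stands.
- The arm moves only by the tool arm_command, never from a script. Its arguments are lists of equal length, an entry for each row: "gripper": the finger opening in cm, from 0 to 8.54; "slide": the shift along the tool's x, y, z in cm, a list of three; "turn": the turn, a rotation vector about the tool's x, y, z in degrees, a list of three. A call has 1 to 5 rows; each row is the pose to reach, as a shift and turn from the pose commanded when the call began, along the tool's axes at that moment; what a row does not reach only later rows make up. A row lasts 1/8 s, in which the tool goes at most 62.5 mm and 10.7 degrees, less where a joint would pass 70% of its speed; a pose out of reach is approached as far as the arm can. A call with a gripper value outside its range is refused whole. The fingers move at their own pace and stop on an object; "force" is the grip in N (left out, the last holds). Time passes only in rows, so rows that repeat a pose let the fingers close. It gives the time, the measured TCP pose, the force and the opening at its end, in the units of the state.
- bot.observe(): the state, without advancing time (a new reading comes with each control period).
- vision.grab_frame(name): name is "side" or "top" or "wrist"; returns the picture (480x640x3 uint8, blue, green, red); there is no depth.
- vision.camera_model(name): a dict with "mtx" (3x3 intrinsics, pixels), "k1" (the pictures are not rectified: a ray, as slopes to the right and down, at radius r is drawn at 1 + k1 r^2 times it, then the intrinsics apply), "T" (4x4, takes a point from camera to world coordinates). Camera axes: x right, y down, z forward; pixel columns grow to the right and rows downward; lengths in m; the calibration is good to about 2 mm. A picture is of the moment at which its call begins: read the wrist's pose just before it. camera_model takes no time and is no camera call; for the wrist camera it gives the pose at the moment of the call.
- job_done(): hands the job in, once; it reports no verdict.
The state is a dict: "clock": time; "qpos": joint angles; "qd": joint speeds; "joint_efforts": joint torques, N m; "position": TCP position; "tool_rot": TCP orientation; "force": force on the tool from outside, world axes, zero at the start; "moment": the same for the moment, N m; "grip_width": finger opening in m.
Only numpy, scipy, OpenCV 4.12 (cv2) and the standard library are available. Lean on these libraries where they do the work, as an engineer would, in place of code of your own. Each camera call takes 0.05 s, during which the arm holds its last target. There are 200 camera calls.

## Working session

There is one attempt and no reset: what is moved stays moved. The work goes in short steps, Python scripts to look and compute and a tool call to move; the robot and the scene stay as the last step left them, time stands still between calls to the robot, and variables do not carry over. Pictures are saved under pics/ and viewed, about 8 in all and at most 12, crops included, and the job is handed in when it is done.

Besides the shell and the picture viewer there is one more tool, called after "Call:" as name(argument=value, ...) on one line, values as JSON. arm_command: Moves the arm, as the interface text tells. Its arguments: {"type":"object","properties":{"gripper":{"type":"array","items":{"type":"number"}},"slide":{"type":"array","items":{"type":"array","items":{"type":"number"}}},"turn":{"type":"array","items":{"type":"array","items":{"type":"number"}}},"force":{"type":"number"}},"required":["gripper","slide","turn"]}

```bash
ls; mkdir -p pics; python3 - <<'E'
from workcell import bot, vision
import cv2,numpy as np
s=bot.observe();print(s)
for n in ["side","top","wrist"]:
    m=vision.camera_model(n);print(n,m["mtx"].tolist(),m["k1"],np.round(m["T"],4).tolist())
    cv2.imwrite(f"pics/{n}0.png",vision.grab_frame(n))
E
```

```text
pics
{'clock': 0.0, 'qpos': array([ 1.23481984,  0.5220378 , -0.03634127,  1.59997543,  0.0212212 ,
        1.02107568, -0.11278291]), 'qd': array([-2.82607498e-03,  1.65104572e-03, -2.47167938e-03,  1.95647485e-03,
        6.00150806e-04,  3.66038926e-05, -9.47100596e-04]), 'joint_efforts': array([-8.20768346e-04, -9.27133656e+01,  1.97972752e+00, -3.69947898e+01,
        1.80087023e-02,  7.87830446e-03, -3.70113821e-05]), 'position': array([ 0.16404675, -0.60275843,  0.23072241]), 'tool_rot': array([-3.14048561e+00,  8.86615988e-05,  2.65806179e-01]), 'force': array([ 0.60280383, -0.68799228, -0.57738241]), 'moment': array([-0.00216277, -0.03675183, -0.00865841]), 'grip_width': 0.08547257900247983}
side [[554.0320303354495, 0.0, 320.6868800473015], [0.0, 554.0320303354495, 228.24790883099774], [0.0, 0.0, 1.0]] 0.04217082981438067 [[-0.8482, -0.3359, 0.4096, 0.0516], [-0.5295, 0.5577, -0.6392, 0.7961], [-0.0137, -0.7591, -0.6509, 0.9803], [0.0, 0.0, 0.0, 1.0]]
top [[531.4152251717206, 0.0, 319.04322299365316], [0.0, 531.4152251717206, 234.01521582210287], [0.0, 0.0, 1.0]] -0.025104826924042048 [[-0.0101, -0.9902, 0.1395, 0.3844], [-0.9999, 0.011, 0.0059, -0.0127], [-0.0073, -0.1395, -0.9902, 1.4196], [0.0, 0.0, 0.0, 1.0]]
wrist [[409.97933378951467, 0.0, 318.48642285419265], [0.0, 409.97933378951467, 238.18097463638335], [0.0, 0.0, 1.0]] -0.08418080327747667 [[0.2633, -0.9242, -0.2767, 0.2345], [-0.9647, -0.2526, -0.0744, -0.5831], [-0.0011, 0.2865, -0.9581, 0.3733], [0.0, 0.0, 0.0, 1.0]]
```

View pics/side0.png

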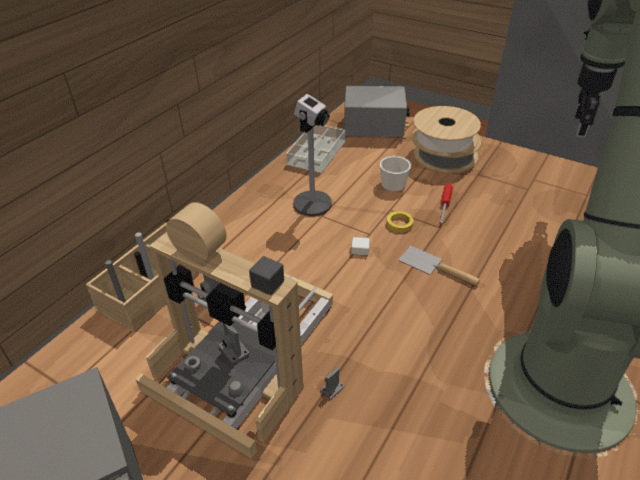

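View pics/top0.png

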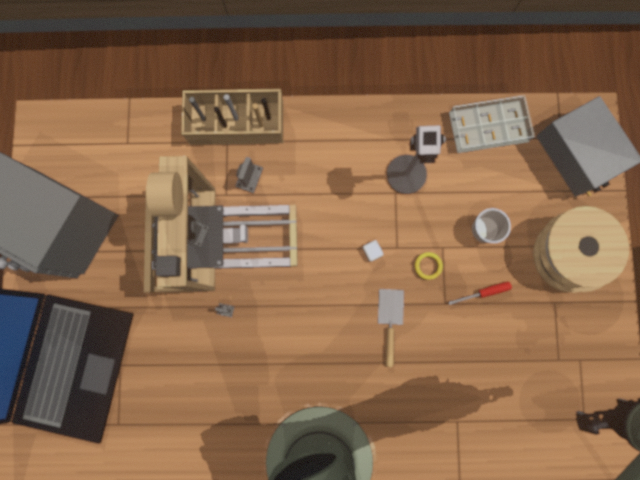

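The top and side pictures show three bracket look-alikes: a large one on the table (top 248,175), a small one on the table (top 224,310; side 332,383), and the middle-sized one on the bed under the head (top 198,232; side 235,345). The one on the bed fits the description, so I'll confirm it in an enlarged crop. The camera stand is at top (407,174), and the camera is at top (428,140) and side (312,112).

```bash
cat > h.py <<'E'
import numpy as np, cv2
from workcell import bot, vision
from scipy.spatial.transform import Rotation as Ro
def ray(m,px):
    u=np.array([[ (px[0]-m["mtx"][0,2])/m["mtx"][0,0], (px[1]-m["mtx"][1,2])/m["mtx"][1,1]]])[0]
    s=u.copy()
    for _ in range(20): s=u/(1+m["k1"]*(s@s))
    return m["T"][:3,3], m["T"][:3,:3]@np.r_[s,1]
def onz(m,px,z):
    o,d=ray(m,px); return o+d*(z-o[2])/d[2]
def tri(obs):
    A=np.zeros((3,3));b=np.zeros(3);L=[]
    for m,px in obs:
        o,d=ray(m,px); d=d/np.linalg.norm(d); P=np.eye(3)-np.outer(d,d);A+=P;b+=P@o;L.append((o,P))
    x=np.linalg.solve(A,b); return x,[np.linalg.norm(P@(x-o)) for o,P in L]
def proj(m,X):
    c=(np.atleast_2d(X)-m["T"][:3,3])@m["T"][:3,:3]; s=c[:,:2]/c[:,2:]
    s=s*(1+m["k1"]*(s**2).sum(1,keepdims=True))
    return s*[m["mtx"][0,0],m["mtx"][1,1]]+[m["mtx"][0,2],m["mtx"][1,2]]
M=lambda n:{k:np.array(v) for k,v in vision.camera_model(n).items() if k in("mtx","k1","T")}
def crop(img,x,y,w,h,f): return cv2.resize(img[y:y+h,x:x+w],None,fx=f,fy=f,interpolation=cv2.INTER_CUBIC)
E
python3 - <<'E'
from h import *
s=cv2.imread("pics/side0.png");t=cv2.imread("pics/top0.png")
a=crop(s,140,260,200,150,4)
b=crop(s,280,80,67,75,4);  b2=crop(t,140,150,167,75,1)
cv2.imwrite("pics/c1.png",a)
b=crop(s,285,80,60,75,6);c=crop(t,400,110,60,75,6)   # 360x450
cv2.imwrite("pics/c2.png",np.hstack([b,c]))
d=crop(t,140,150,170,150,4); cv2.imwrite("pics/c3.png",d)
E
```

```text
(no output)
```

View pics/c1.png

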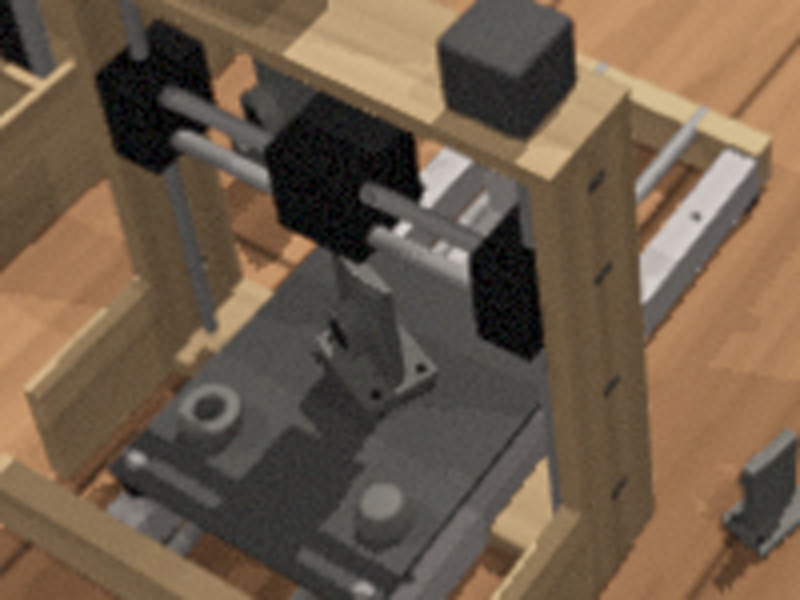

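View pics/c2.png

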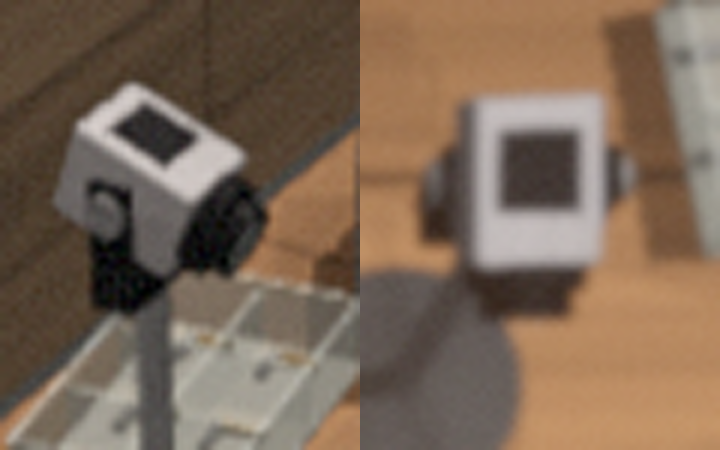

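View pics/c3.png

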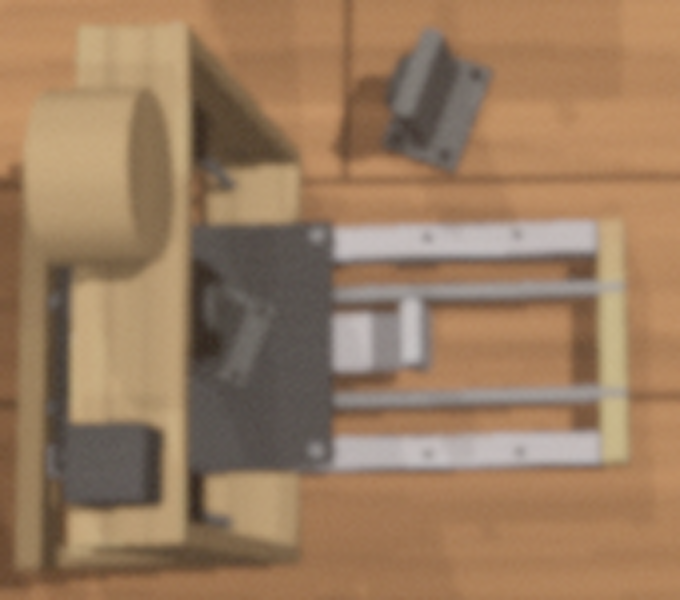

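Crop c1 confirms the target: the mid-sized bracket stands on the bed under the head. Its boss is at c1 (337,330) and points up-left. The spacer is at c1 (210,410), the cap at (382,505), and the small look-alike on the table at (765,490). In c3 the pull grip is at (411,331). c2 shows the corners of the camera box.

```bash
cat >> h.py <<'E'
def fitcam(sp,tp,ms,mt):
    P=[tri([(ms,a),(mt,b)]) for a,b in zip(sp,tp)]; return np.array([p[0] for p in P]),[np.round(p[1],4).tolist() for p in P]
E
python3 - <<'E'
from h import *
ms,mt=M("side"),M("top")
c3=lambda x,y:(140+(x+.5)/4-.5,150+(y+.5)/4-.5)
c1=lambda x,y:(140+(x+.5)/4-.5,260+(y+.5)/4-.5)
S=lambda x,y:(285+(x+.5)/6-.5,80+(y+.5)/6-.5)
T=lambda x,y:(400+(x-360+.5)/6-.5,110+(y+.5)/6-.5)
print("grip top",onz(mt,c3(411,331),.105))
for n,p,z in [("bedc",(331,223),.062),("bedc2",(331,471),.062),("railUL",(333,228),.05),("railUR",(598,220),.05),("railLL",(333,470),.05),("railLR",(598,465),.05),("endbar",(628,219),.04),("endbar",(628,464),.04),("foot",(272,300),.07),("foot",(237,385),.07),("gantry front top",(190,25),.31),("gantry ft",(190,540),.31)]: print(n,onz(mt,c3(*p),z).round(3))
for n,p,z in [("spacer",(210,408),.076),("cap",(382,497),.078),("footA",(378,412),.07),("footB",(437,370),.07),("footC",(318,348),.07)]: print(n,onz(ms,c1(*p),z).round(3))
P,e=fitcam([S(185,200),S(245,160),S(75,130),S(130,85)],[T(470,268),T(604,268),T(474,97),T(604,97)],ms,mt)
print(P.round(4),e)
x=(P[2]+P[3]-P[0]-P[1])/2;y=(P[0]+P[2]-P[1]-P[3])/2
print("len",np.linalg.norm(x),np.linalg.norm(y),"yaw x",np.arctan2(x[1],x[0]),"yaw y",np.arctan2(-y[0],y[1]),"pitch",np.arcsin(x[2]/np.linalg.norm(x)))
for n,p,z in [("charger",(373,250),.028),("tape",(428,265),.018),("tub",(492,226),.07),("scraper",(391,300),0),("stand",(407,174),.01)]: print(n,onz(mt,p,z).round(3))
E
```

```text
grip top [0.57589693 0.18693219 0.105     ]
bedc [0.654 0.246 0.062]
bedc2 [0.492 0.244 0.062]
railUL [0.653 0.247 0.05 ]
railUR [0.656 0.073 0.05 ]
railLL [0.494 0.245 0.05 ]
railLR [0.495 0.073 0.05 ]
endbar [0.659 0.054 0.04 ]
endbar [0.496 0.055 0.04 ]
foot [0.602 0.282 0.07 ]
foot [0.547 0.304 0.07 ]
gantry front top [0.714 0.277 0.31 ]
gantry ft [0.437 0.27  0.31 ]
spacer [0.624 0.378 0.076]
cap [0.519 0.375 0.078]
footA [0.555 0.334 0.07 ]
footB [0.546 0.299 0.07 ]
footC [0.606 0.32  0.07 ]
[[ 0.7116 -0.2203  0.3124]
 [ 0.7128 -0.2694  0.3072]
 [ 0.768  -0.2219  0.3282]
 [ 0.7691 -0.2678  0.3275]] [[0.0004, 0.0004], [0.0007, 0.0007], [0.0015, 0.0015], [0.0, 0.0]]
len 0.05917353719293014 0.04758662658463505 yaw x 2.1267262577576627e-05 yaw y 0.025775157446917135 pitch 0.31034205157626804
charger [ 0.536 -0.146  0.028]
tape [ 0.496 -0.291  0.018]
tub [ 0.59 -0.45  0.07]
scraper [ 0.406 -0.193  0.   ]
stand [ 0.745 -0.245  0.01 ]
```

```bash
cat >> h.py <<'E'
def plan(*tg):
    s=bot.observe(); R=Ro.from_euler("xyz",s["tool_rot"]); p=s["position"]
    print("t",round(float(s["clock"]),2),"p",p.round(4),"rot",s["tool_rot"].round(3),"F",s["force"].round(1),"w",round(float(s["grip_width"]),4))
    for q,rpy in tg:
        R2=rpy if isinstance(rpy,Ro) else Ro.from_euler("xyz",rpy)
        print("slide",(R.inv().apply(np.array(q)-p)*100).round(2).tolist(),"turn",np.degrees((R.inv()*R2).as_rotvec()).round(1).tolist())
E
python3 - <<'E'
from h import *
pi=np.pi
plan(((.4,-.35,.235),(pi,0,0)),((.48,-.1,.235),(pi,0,0)),((.576,.187,.235),(pi,0,0)))
E
```

```text
t 0.15 p [ 0.1641 -0.6028  0.2309] rot [-3.141  0.     0.266] F [ 0.1 -0.6 -0. ] w 0.0852
slide [29.4, -18.2, -0.4] turn [-0.0, 0.0, 15.2]
slide [43.69, -40.22, -0.38] turn [-0.0, 0.0, 15.2]
slide [60.49, -65.39, -0.36] turn [-0.0, 0.0, 15.2]
```

Call:
arm_command(gripper=[5,5,5,5,5], slide=[[5.9,-3.6,-0.4],[11.8,-7.2,-0.4],[17.6,-10.8,-0.4],[23.5,-14.5,-0.4],[29.4,-18.2,-0.4]], turn=[[0,0,3],[0,0,6],[0,0,9],[0,0,12],[0,0,15.2]])

```text
clock: 0.78
position: [0.3785, -0.3731, 0.2353]
tool_rot: [3.142, -0.0, -0.001]
force: [0.1, -0.5, 0.6]
grip_width: 0.0499
```

```bash
python3 - <<'E'
from h import *
pi=np.pi
plan(((.48,-.1,.235),(pi,0,0)),((.576,.187,.235),(pi,0,0)))
E
```

```text
t 0.78 p [ 0.3785 -0.3731  0.2353] rot [ 3.142e+00 -0.000e+00 -1.000e-03] F [ 0.1 -0.5  0.6] w 0.0499
slide [10.12, -27.33, 0.03] turn [0.0, -0.0, -0.1]
slide [19.67, -56.04, 0.03] turn [0.0, -0.0, -0.1]
```

Call:
arm_command(gripper=[5,5,5,5,5], slide=[[2,-5.5,0],[4,-11,0],[6,-16.5,0],[8,-22,0],[10,-27,0]], turn=[[0,0,0],[0,0,0],[0,0,0],[0,0,0],[0,0,0]])

```text
clock: 1.4
position: [0.4776, -0.1027, 0.2354]
tool_rot: [3.142, -0.0, 0.001]
force: [1.2, -0.8, -0.0]
grip_width: 0.0502
```

Call:
arm_command(gripper=[5,5,5,5,5], slide=[[2,-5.8,0],[4,-11.6,0],[6,-17.4,0],[8,-23,0],[9.5,-28,0]], turn=[[0,0,0],[0,0,0],[0,0,0],[0,0,0],[0,0,0]])

```text
clock: 2.02
position: [0.5725, 0.1775, 0.2351]
tool_rot: [-3.142, 0.0, 0.001]
force: [0.5, -1.5, 0.1]
grip_width: 0.0502
```

```bash
python3 - <<'E'
from h import *
pi=np.pi
plan(((.576,.187,.150),(pi,0,0)),((.576,.187,.069),(pi,0,0)))
m=M("wrist");cv2.imwrite("pics/w1.png",vision.grab_frame("wrist"))
print(proj(m,[[.556,.187,.105],[.596,.187,.105],[.576,.181,.105],[.576,.193,.105],[.624,.378,.076]]).round(0).tolist())
E
```

```text
t 2.02 p [0.5725 0.1775 0.2351] rot [-3.142e+00  0.000e+00  1.000e-03] F [ 0.5 -1.5  0.1] w 0.0502
slide [0.36, -0.95, 8.51] turn [-0.0, 0.0, 0.1]
slide [0.36, -0.95, 16.61] turn [-0.0, 0.0, 0.1]
[[306.0, 249.0], [305.0, 192.0], [314.0, 221.0], [297.0, 221.0], [53.0, 150.0]]
```

View pics/w1.png

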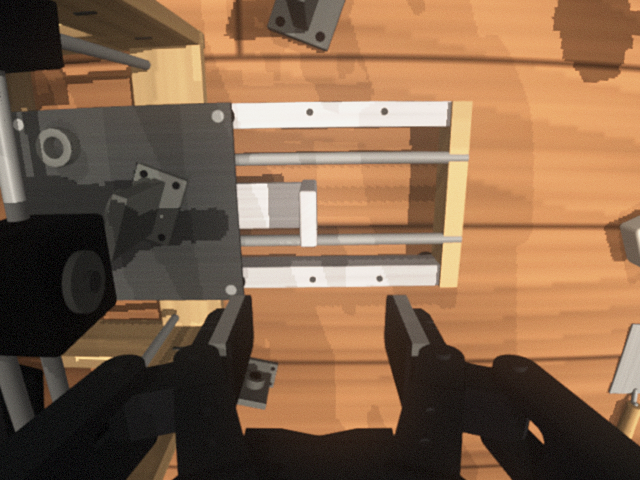

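Wrist picture (6 of 12 viewed): the pull grip's top is at about (308, 181–237), the bed's front corners are at (232,103) and (243,299), and the bracket is on the bed at (150,200). I'll check these against the top camera's estimates.

```bash
python3 - <<'E'
from h import *
m=M("wrist")
for n,p,z in [("g far",(309,181),.105),("g near",(309,237),.105),("bed",(232,103),.062),("bed",(243,299),.062),("bar",(472,101),.04),("bar",(457,287),.04),("barL",(452,101),.04),("barL",(438,287),.04),("spacer",(55,148),.076)]: print(n,onz(m,p,z).round(4))
pi=np.pi
plan(((.576,.187,.150),(pi,0,0)))
t=cv2.imread("pics/w1.png");cv2.imwrite("pics/w1c.png",crop(t,90,90,240,220,3))
E
```

```text
g far [0.6038 0.1925 0.105 ]
g near [0.5649 0.1925 0.105 ]
bed [0.6552 0.2508 0.062 ]
bed [0.497  0.2494 0.062 ]
bar [0.6596 0.0647 0.04  ]
bar [0.4999 0.061  0.04  ]
barL [0.6592 0.0809 0.04  ]
barL [0.4998 0.0784 0.04  ]
spacer [0.6245 0.3845 0.076 ]
t 2.08 p [0.5727 0.1848 0.2349] rot [-3.138  0.     0.007] F [-5.9  6.7 -2. ] w 0.0501
slide [0.34, -0.18, 8.49] turn [-0.2, 0.0, 0.4]
```

View pics/w1c.png

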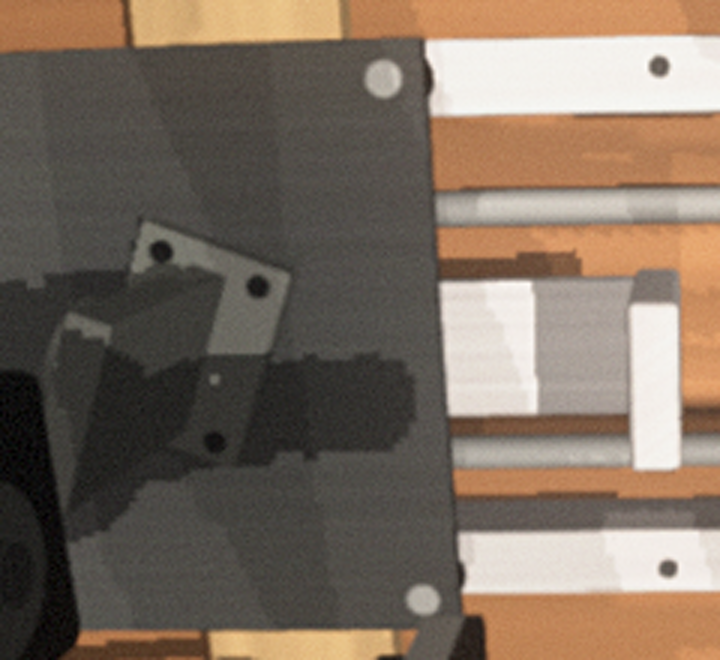

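Call:
arm_command(gripper=[5,5,5,5,5], slide=[[0,0,5],[0,0,10],[0,0,14],[0,0,16.5],[0,0,16.5]], turn=[[0,0,0],[0,0,0],[0,0,0],[0,0,0],[0,0,0]])

```text
clock: 2.7
position: [0.571, 0.175, 0.0687]
tool_rot: [3.141, 0.003, 0.001]
force: [-0.4, 0.5, 1.6]
grip_width: 0.0498
```

```bash
python3 - <<'E'
from h import *
plan(((.576,.187,.069),(np.pi,0,0)))
E
```

```text
t 2.7 p [0.571  0.175  0.0687] rot [3.141e+00 3.000e-03 1.000e-03] F [-0.4  0.5  1.6] w 0.0498
slide [0.5, -1.2, -0.03] turn [0.1, 0.2, 0.0]
```

Call:
arm_command(gripper=[5,5,1,1,1], slide=[[0.5,-1.2,0],[0.5,-1.2,0],[0.5,-1.2,0],[0.5,-1.2,0],[0.5,-1.2,0]], turn=[[0,0,0],[0,0,0],[0,0,0],[0,0,0],[0,0,0]], force=30)

```text
clock: 3.32
position: [0.5773, 0.187, 0.0707]
tool_rot: [3.141, -0.0, 0.001]
force: [-1.3, -1.9, 5.3]
grip_width: 0.0116
```

Call:
arm_command(gripper=[0.5,0.5,0.5,0.5,0.5], slide=[[0,0,0],[0,0,0],[0,0.2,0],[0,0.6,0],[0,1.2,0]], turn=[[0,0,0],[0,0,0],[0,0,0],[0,0,0],[0,0,0]])

```text
clock: 3.95
position: [0.5774, 0.1757, 0.0707]
tool_rot: [-3.141, -0.001, 0.001]
force: [0.1, 1.7, 5.9]
grip_width: 0.0119
```

Call:
arm_command(gripper=[0.5,0.5,0.5,0.5,0.5], slide=[[0,0.8,0],[0,1.8,0],[0,3,0],[0,4.2,0],[0,5.2,0]], turn=[[0,0,0],[0,0,0],[0,0,0],[0,0,0],[0,0,0]])

```text
clock: 4.58
position: [0.5781, 0.1226, 0.0707]
tool_rot: [-3.141, -0.002, 0.0]
force: [6.7, 1.7, 2.9]
grip_width: 0.0115
```

Call:
arm_command(gripper=[0.5,0.5,0.5,0.5,0.5], slide=[[0,1,0],[0,2.1,0],[0,3.2,0],[0,4.3,0],[0,5.2,0]], turn=[[0,0,0],[0,0,0],[0,0,0],[0,0,0],[0,0,0]])

```text
clock: 5.2
position: [0.5788, 0.0706, 0.0707]
tool_rot: [-3.141, -0.003, 0.0]
force: [11.0, 2.2, -0.9]
grip_width: 0.012
```

Call:
arm_command(gripper=[0.5,0.5,0.5,0.5,0.5], slide=[[0,0.6,0],[0,1.2,0],[0,1.8,0],[0,2.3,0],[0,2.8,0]], turn=[[0,0,0],[0,0,0],[0,0,0],[0,0,0],[0,0,0]])

```text
clock: 5.82
position: [0.5792, 0.043, 0.0708]
tool_rot: [-3.141, -0.004, 0.0]
force: [13.2, 2.8, -3.3]
grip_width: 0.0115
```

Call:
arm_command(gripper=[0.5,0.5,0.5,0.5,0.5], slide=[[0.2,0.5,0],[0.2,1,0],[0.2,1.4,0],[0.2,1.8,0],[0.2,2.1,0]], turn=[[0,0,0],[0,0,0],[0,0,0],[0,0,0],[0,0,0]])

```text
clock: 6.45
position: [0.5795, 0.0218, 0.0707]
tool_rot: [-3.142, -0.001, 0.0]
force: [2.3, 2.8, 8.2]
grip_width: 0.0117
```

Call:
arm_command(gripper=[0.5,0.5,0.5,0.5,0.5], slide=[[0,0.2,0],[0,0.4,0],[0,0.6,0],[0,0.8,0],[0,0.8,0]], turn=[[0,0,0],[0,0,0],[0,0,0],[0,0,0],[0,0,0]])

```text
clock: 7.08
position: [0.5796, 0.0169, 0.0707]
tool_rot: [-3.138, -0.001, 0.003]
force: [1.8, 17.1, 5.3]
grip_width: 0.0117
```

At the stop: the force rises at y = 0.017, after 0.17 m of travel. I'll release and rise.

Call:
arm_command(gripper=[0.5,5,5,5,5], slide=[[0,-0.4,0],[0,-0.4,0],[0,-0.4,0],[0,-0.4,-3],[0,-0.4,-8]], turn=[[0,0,0],[0,0,0],[0,0,0],[0,0,0],[0,0,0]])

```text
clock: 7.7
position: [0.578, 0.0178, 0.1498]
tool_rot: [3.141, 0.004, 0.0]
force: [0.5, -0.6, 0.4]
grip_width: 0.0499
```

Call:
arm_command(gripper=[7.5,7.5,7.5,7.5,7.5], slide=[[0,0,-5],[-1,0,-10],[-4,0,-12],[-7,0,-12],[-7,0,-12]], turn=[[0,0,0],[0,0,0],[0,0,0],[0,0,0],[0,0,0]])

```text
clock: 8.32
position: [0.5077, 0.0177, 0.2707]
tool_rot: [3.141, -0.0, 0.0]
force: [-0.0, -0.7, 0.7]
grip_width: 0.0748
```

```bash
python3 - <<'E'
from h import *
plan()
m=M("wrist");w=vision.grab_frame("wrist");m2=M("wrist");print(abs(m["T"]-m2["T"]).max())
np.save("mw.npy",m["T"])
s=vision.grab_frame("side");t=vision.grab_frame("top")
for n,i in zip("wst",(w,s,t)): cv2.imwrite(f"pics/{n}2.png",i)
ms,mt=M("side"),M("top");q=[[.58,.137,.1]]
a=proj(m,q)[0];b=proj(ms,q)[0].astype(int);c=proj(mt,q)[0].astype(int);print(a,b,c)
bs=crop(s,b[0]-42,b[1]-40,84,75,4);ct=crop(t,c[0]-40,c[1]-36,76,75,4)
W=np.zeros((600,800,3),np.uint8);W[:300,:336]=bs;W[:300,336:336+304]=ct
cv2.imwrite("pics/st2.png",W[:300])
E
```

```text
t 8.32 p [0.5077 0.0177 0.2707] rot [ 3.141 -0.     0.   ] F [-0.  -0.7  0.7] w 0.0748
0.0010329865020609619
[159.72563003 118.89202346] [280 284] [262 230]
```

View pics/w2.png

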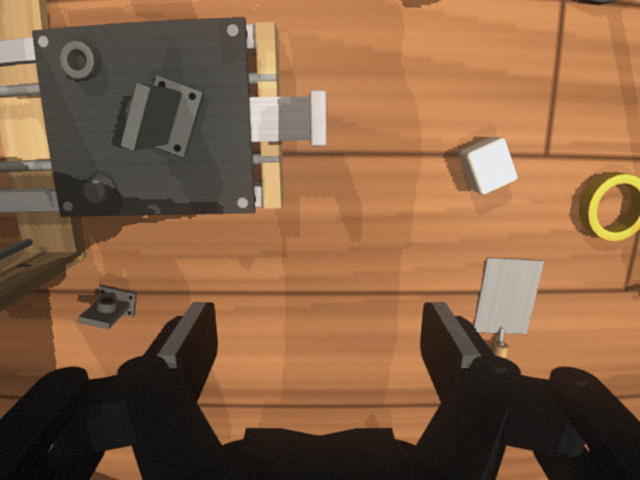

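View pics/st2.png

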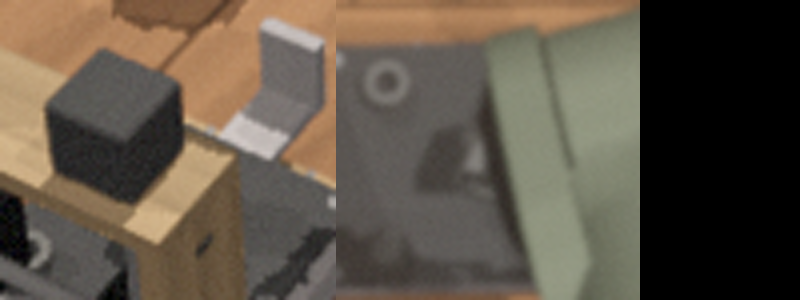

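The wrist picture shows the bracket standing on the bed at about (160,115), the spacer at (78,60), the cap at (100,188) and the charger at (490,165). The bed is fully out. The side and top crops are mostly blocked by the frame and the arm. I'll take an enlarged crop of the bracket to get its pose.

```bash
python3 - <<'E'
from h import *
t=cv2.imread("pics/w2.png");c=crop(t,100,60,130,110,6)
c=cv2.convertScaleAbs(c,alpha=1.8,beta=0)
cv2.imwrite("pics/w2c.png",c)
E
```

```text
(no output)
```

View pics/w2c.png

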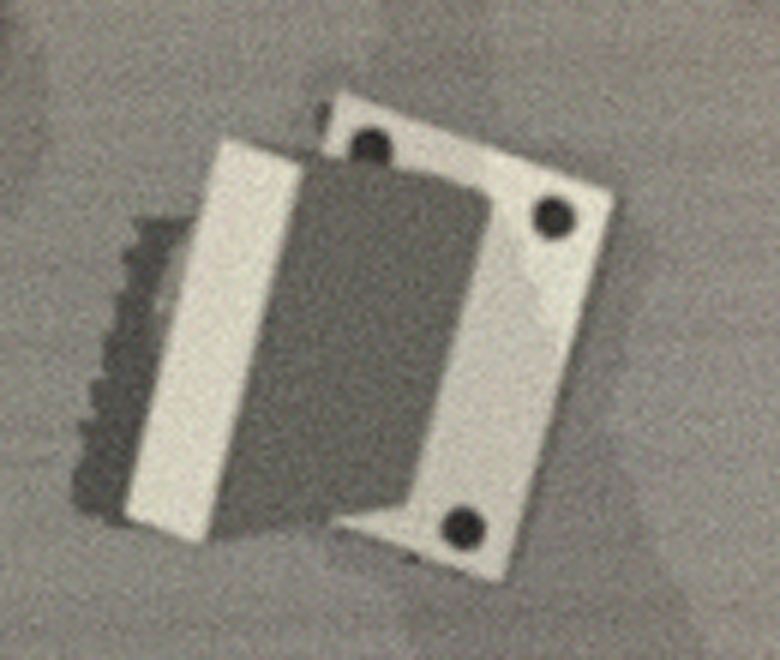

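Crop corners: foot (614,190), (502,582) and (340,92); plate top (225,138), (303,163), (205,545) and (125,515). I'll fit x, y and yaw to these, with the foot's offset left free.

```bash
python3 - <<'E'
from h import *
from scipy.optimize import least_squares
m=M("wrist");m["T"]=np.load("mw.npy")
px=np.array([(614,190),(502,582),(340,92),(225,138),(303,163),(205,545),(125,515)])
px=(px+.5)/6-.5+[100,60]
f=lambda o:np.array([(-20+o,-28,70),(-20+o,28,70),(20+o,-28,70),(5,-22,137),(-5,-22,137),(-5,22,137),(5,22,137)])/1000
def P(v):
    X=f(v[3]); X=Ro.from_euler("z",v[2]).apply(X); return X+[v[0],v[1],0]
r=least_squares(lambda v:(proj(m,P(v))-px).ravel(),[.58,.137,1.2,0])
print(r.x.round(4),"deg",np.degrees(r.x[2]));print(r.fun.reshape(-1,2).round(1).tolist())
for p,z in [((78,60),.076),((100,186),.078)]:print(onz(m,p,z).round(3))
x,y,w=r.x[:3]
plan(((x,y,.235),(np.pi,0,w)),((x,y,.093),(np.pi,0,w)))
E
```

```text
[0.5817 0.1397 1.2075 0.2808] deg 69.18285468441644
[[0.7, 0.2], [-0.0, 0.6], [-0.6, -0.9], [-0.7, -1.0], [0.7, 0.1], [0.3, 0.6], [-0.3, 0.5]]
[0.627 0.209 0.076]
[0.526 0.203 0.078]
t 8.47 p [0.5096 0.0181 0.2702] rot [-3.142  0.     0.   ] F [-0.2  0.5  0. ] w 0.0748
slide [7.21, -12.16, 3.52] turn [-0.0, 0.0, -69.2]
slide [7.21, -12.16, 17.72] turn [-0.0, 0.0, -69.2]
```

Call:
arm_command(gripper=[7,7,7,7,7], slide=[[1.4,-1,0],[3,-2,0.5],[4.5,-3.5,1],[6,-5,1.5],[7.2,-6.5,2]], turn=[[0,0,-10],[0,0,-20],[0,0,-30],[0,0,-40],[0,0,-50]])

```text
clock: 9.1
position: [0.5821, 0.0838, 0.2494]
tool_rot: [-3.141, 0.0, 0.878]
force: [-0.2, 0.0, -0.5]
grip_width: 0.0703
```

```bash
python3 - <<'E'
from h import *
x,y,w=.5817,.1397,1.2075
plan(((x,y,.19),(np.pi,0,w)),((x,y,.093),(np.pi,0,w)))
E
```

```text
t 9.1 p [0.5821 0.0838 0.2494] rot [-3.141  0.     0.878] F [-0.2  0.  -0.5] w 0.0703
slide [4.28, -3.6, 5.95] turn [-0.1, 0.0, -18.9]
slide [4.28, -3.59, 15.65] turn [-0.1, 0.0, -18.9]
```

Call:
arm_command(gripper=[7,7,7,7,7], slide=[[1.4,-1.2,1],[2.8,-2.4,2.5],[4.2,-3.5,4],[4.3,-3.6,5],[4.3,-3.6,6]], turn=[[0,0,-7],[0,0,-14],[0,0,-19],[0,0,-19],[0,0,-19]])

```text
clock: 9.72
position: [0.5815, 0.1387, 0.1895]
tool_rot: [-3.141, 0.0, 1.202]
force: [-0.4, -0.0, -0.4]
grip_width: 0.0699
```

```bash
python3 - <<'E'
from h import *
x,y,w=.5817,.1397,1.2075
plan(((x,y,.093),(np.pi,0,w)))
E
```

```text
t 9.72 p [0.5815 0.1387 0.1895] rot [-3.141  0.     1.202] F [-0.4 -0.  -0.4] w 0.0699
slide [0.11, -0.01, 9.65] turn [-0.0, 0.0, -0.3]
```

Call:
arm_command(gripper=[7,7,7,7,7], slide=[[0.1,0,2.5],[0.1,0,5],[0.1,0,7.5],[0.1,0,9.6],[0.1,0,9.6]], turn=[[0,0,0],[0,0,0],[0,0,0],[0,0,0],[0,0,0]])

```text
clock: 10.35
position: [0.5811, 0.1393, 0.0931]
tool_rot: [-3.14, 0.002, 1.203]
force: [-0.2, 0.1, 0.3]
grip_width: 0.0702
```

Call:
arm_command(gripper=[5,4.6,4,4,4], slide=[[0,0,0],[0,0,0],[0,0,0],[0,0,0],[0,0,0]], turn=[[0,0,0],[0,0,0],[0,0,0],[0,0,0],[0,0,0]], force=30)

```text
clock: 10.98
position: [0.5821, 0.1403, 0.0953]
tool_rot: [3.14, -0.001, 1.204]
force: [0.2, -1.3, 6.4]
grip_width: 0.0434
```

Call:
arm_command(gripper=[4,4,4,4,4], slide=[[0,0,0],[0,0,-1],[0,0,-3],[0,0,-6],[0,0,-9]], turn=[[0,0,0],[0,0,0],[0,0,0],[0,0,0],[0,0,0]])

```text
clock: 11.6
position: [0.5816, 0.1405, 0.1867]
tool_rot: [3.141, -0.001, 1.205]
force: [1.1, 0.8, -0.9]
grip_width: 0.0435
```

Call:
arm_command(gripper=[4,4,4,4,4], slide=[[0,0,-1],[0,0,-2],[0,0,-2],[0,0,-2],[0,0,-2]], turn=[[0,0,0],[0,0,0],[0,0,0],[0,0,0],[0,0,0]])

```text
clock: 12.22
position: [0.5813, 0.1403, 0.2037]
tool_rot: [-3.141, 0.001, 1.205]
force: [-0.4, -0.3, -0.5]
grip_width: 0.0439
```

```bash
cat >> h.py <<'E'
# camera pose (from the box's four upper corners) and the tool pose that presents the bracket
def goal(yaw,pitch,Pc,off=(0,0,.004)):
    Rc=Ro.from_euler("xyz",[0,-pitch,yaw])         # camera axes, x up by pitch
    view=None
    # box: 60 long, 44 tall; line of sight 22 mm under top centre
    c=Pc-Rc.apply([0,0,.022])                      # box centre
    return Rc,c
E
python3 - <<'E'
from h import *
plan()
P=np.array([[.7116,-.2203,.3124],[.7128,-.2694,.3072],[.768,-.2219,.3282],[.7691,-.2678,.3275]])
Rc,c=goal(.013,.31,P.mean(0)); print("box centre",c)
ms,mt=M("side"),M("top")
for L in (.03,.04,.05,.055):
    l=c-Rc.apply([L,0,0]); print(L,l.round(4),"side",proj(ms,l).round(1),"top",proj(mt,l).round(1))
# side lens crop px (240,248)/6 ; full-frame candidates
print("lens glass seen side",285+240/6,80+240/6)
# hinge knob in side crop (105,212), top crop left knob (430-360,185), right knob (625-360,170)
S=lambda x,y:(285+(x+.5)/6-.5,80+(y+.5)/6-.5)
T=lambda x,y:(400+(x-360+.5)/6-.5,110+(y+.5)/6-.5)
print("hinge knob", tri([(ms,S(105,212)),(mt,T(432,187))]))
i=cv2.imread("pics/side0.png");cv2.imwrite("pics/lens.png",np.hstack([crop(i,295,90,60,60,9)]))
E
```

```text
t 12.22 p [0.5813 0.1403 0.2037] rot [-3.141e+00  1.000e-03  1.205e+00] F [-0.4 -0.3 -0.5] w 0.0439
box centre [ 0.74708572 -0.24476276  0.29787366]
0.03 [ 0.7185 -0.2451  0.2887] side [[318.7 116.5]] top [[427.1 154. ]]
0.04 [ 0.709  -0.2453  0.2857] side [[322.  118.5]] top [[427.1 158.6]]
0.05 [ 0.6995 -0.2454  0.2826] side [[325.3 120.6]] top [[427.  163.2]]
0.055 [ 0.6947 -0.2454  0.2811] side [[326.9 121.6]] top [[427.  165.5]]
lens glass seen side 325.0 120.0
hinge knob (array([ 0.74446538, -0.20961088,  0.30280874]), [np.float64(2.864340030596468e-05), np.float64(2.8643400306085182e-05)])
```

```bash
python3 - <<'E'
from h import *
from scipy.optimize import least_squares
ms,mt=M("side"),M("top")
S=lambda x,y:(285+(x+.5)/6-.5,80+(y+.5)/6-.5)
T=lambda x,y:(400+(x-360+.5)/6-.5,110+(y+.5)/6-.5)
sp=np.array([S(185,200),S(245,160),S(75,130),S(130,85)]);tp=np.array([T(470,268),T(604,268),T(474,97),T(604,97)])
b=np.array([(-30,23,22),(-30,-23,22),(30,23,22),(30,-23,22)])/1000
def f(v):
    X=Ro.from_euler("xyz",[0,-v[4],v[3]]).apply(b)+v[:3]
    return np.r_[(proj(ms,X)-sp).ravel(),(proj(mt,X)-tp).ravel()]
r=least_squares(f,[.747,-.245,.298,0,.31]);v=r.x
C=np.linalg.inv(r.jac.T@r.jac)*(r.fun@r.fun)/11
print(v.round(4),np.sqrt(np.diag(C)).round(4),r.fun.round(1))
Rc=Ro.from_euler("xyz",[0,-v[4],v[3]]);lens=v[:3]-Rc.apply([.05,0,0]);mid=lens-Rc.apply([.137,0,0])
Rt=Rc*Ro.from_euler("x",np.pi)
tcp=mid+Rt.apply([0,0,.0042]);pre=tcp-Rc.apply([.07,0,0])
print("lens",lens,"mid",mid,"tcp",tcp,"rpy",Rt.as_euler("xyz"),"pre",pre)
np.save("goal.npy",np.r_[tcp,Rt.as_quat()])
plan(((.5,-.05,.28),(np.pi,0,.6)),(pre,Rt),(tcp,Rt))
E
```

```text
[ 0.7469 -0.2448  0.2978 -0.0032  0.3012] [0.0008 0.0006 0.0009 0.0137 0.0267] [ 0.4  0.6  0.3 -0.5 -1.  -0.1  0.1 -0.1  0.4  0.  -0.6 -0.1  0.3  0.2
  0.1  0. ]
lens [ 0.6991805  -0.24467551  0.28299581] mid [ 0.56834679 -0.244251    0.24235888] tcp [ 0.56959258 -0.24425504  0.2383479 ] rpy [ 3.14159265 -0.30115134 -0.00324466] pre [ 0.50274324 -0.24403813  0.2175845 ]
t 12.22 p [0.5813 0.1403 0.2037] rot [-3.141e+00  1.000e-03  1.205e+00] F [-0.4 -0.3 -0.5] w 0.0439
slide [-20.68, -0.79, -7.62] turn [-0.0, 0.0, 34.7]
slide [-38.7, 6.42, -1.38] turn [-10.4, 15.2, 68.7]
slide [-36.33, 12.67, -3.46] turn [-10.4, 15.2, 68.7]
```

Call:
arm_command(gripper=[4,4,4,4,4], slide=[[-3,0,-2],[-7,-0.2,-4],[-11.5,-0.4,-6],[-16,-0.6,-7.6],[-20,-0.8,-7.6]], turn=[[0,0,6],[0,0,13],[0,0,20],[0,0,27],[0,0,34]])

```text
clock: 12.85
position: [0.5022, -0.045, 0.2811]
tool_rot: [3.141, -0.001, 0.607]
force: [0.6, 0.6, -0.7]
grip_width: 0.044
```

```bash
python3 - <<'E'
from h import *
g=np.load("goal.npy");R=Ro.from_quat(g[3:]);d=R.apply([1,0,0])
plan((g[:3]-.07*d,R))
E
```

```text
t 12.85 p [ 0.5022 -0.045   0.2811] rot [ 3.141e+00 -1.000e-03  6.070e-01] F [ 0.6  0.6 -0.7] w 0.044
slide [-11.31, 16.38, 6.36] turn [-5.2, 16.6, 34.7]
```

Call:
arm_command(gripper=[4,4,4,4,4], slide=[[-2,3,0.5],[-4.5,6.5,1.5],[-7,10,3],[-9.5,13.5,4.5],[-11.3,16.4,6.4]], turn=[[-1,3.3,7],[-2,6.6,14],[-3.1,10,21],[-4.2,13.3,28],[-5.2,16.6,34.7]])

```text
clock: 13.48
position: [0.5038, -0.2447, 0.2159]
tool_rot: [-3.141, -0.301, -0.004]
force: [0.4, -0.4, -0.7]
grip_width: 0.0435
```

```bash
python3 - <<'E'
from h import *
g=np.load("goal.npy");R=Ro.from_quat(g[3:])
plan((g[:3],R))
E
```

```text
t 13.47 p [ 0.5038 -0.2447  0.2159] rot [-3.141 -0.301 -0.004] F [ 0.4 -0.4 -0.7] w 0.0435
slide [6.95, -0.07, -0.2] turn [-0.0, 0.0, -0.0]
```

Call:
arm_command(gripper=[4,4,4,4,4], slide=[[1.2,0,-0.2],[2.8,0,-0.2],[4.4,0,-0.2],[5.8,0,-0.2],[7,0,-0.2]], turn=[[0,0,0],[0,0,0],[0,0,0],[0,0,0],[0,0,0]])

```text
clock: 14.1
position: [0.5716, -0.2421, 0.2392]
tool_rot: [-3.141, -0.299, 0.002]
force: [-0.3, -0.8, -0.2]
grip_width: 0.0436
```

Call:
arm_command(gripper=[4,4,4,4,4], slide=[[0,0,0],[0,0,0],[0,0,0],[0,0,0],[0,0,0]], turn=[[0,0,0],[0,0,0],[0,0,0],[0,0,0],[0,0,0]])

```text
clock: 14.72
position: [0.5703, -0.2427, 0.2388]
tool_rot: [-3.141, -0.299, 0.001]
force: [-0.0, 0.8, -0.6]
grip_width: 0.0439
```

```bash
python3 - <<'E'
from h import *
g=np.load("goal.npy");R=Ro.from_quat(g[3:])
plan((g[:3],R)); print("qd",abs(bot.observe()["qd"]).max())
s=vision.grab_frame("side");t=vision.grab_frame("top")
cv2.imwrite("pics/s3.png",s)
a=cv2.convertScaleAbs(crop(s,275,85,125,130,5)[:, :],alpha=1.3)
ms=M("side");st=bot.observe();Rt=Ro.from_euler("xyz",st["tool_rot"]);Rb=Rt*Ro.from_euler("x",np.pi)
mid=st["position"]+Rt.apply([0,0,-.0042])
pts=mid+Rb.apply(np.array([[17,0,0],[20,28,-37.5],[20,-28,-37.5],[-20,28,-37.5],[5,22,37.5],[5,22,-29]])/1000)
for p in (proj(ms,pts)-[275,85])*5: cv2.circle(a,tuple(int(v) for v in p),4,(0,0,255),1)
lens=proj(ms,[.6992,-.2447,.283])[0]; cv2.circle(a,tuple(int(v) for v in (lens-[275,85])*5),4,(0,255,0),1)
cv2.imwrite("pics/s3c.png",np.hstack([a[:600],])[:600]);print(a.shape)
b=crop(t,180,180,150,110,4)
cv2.imwrite("pics/t3c.png",b)
E
```

```text
t 14.72 p [ 0.5703 -0.2427  0.2388] rot [-3.141e+00 -2.990e-01  1.000e-03] F [-0.   0.8 -0.6] w 0.0439
slide [-0.08, 0.16, 0.03] turn [-0.1, 0.1, 0.2]
qd 0.0018136167552388945
(650, 625, 3)
```

View pics/s3c.png

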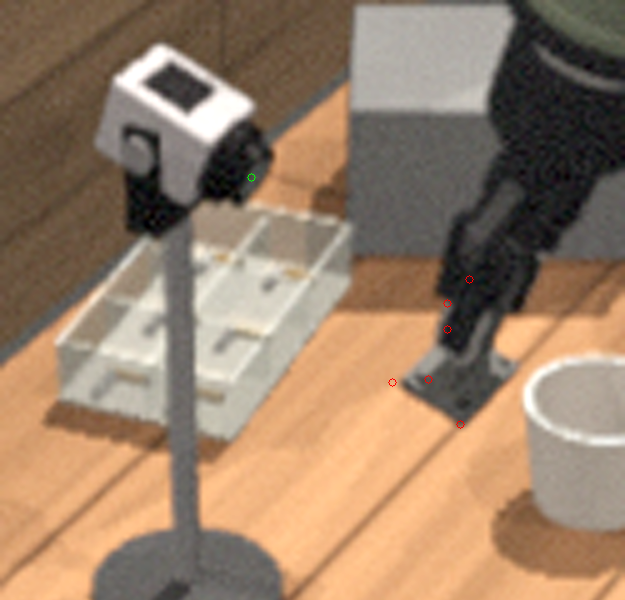

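The side crop shows the bracket hanging free in the fingers, foot down and facing the lens. The predicted points (red) match the foot corners within about 2 px (~3 mm), and the lens mark (green) lies on the glass. I'll use the last picture to check the bed.

View pics/t3c.png

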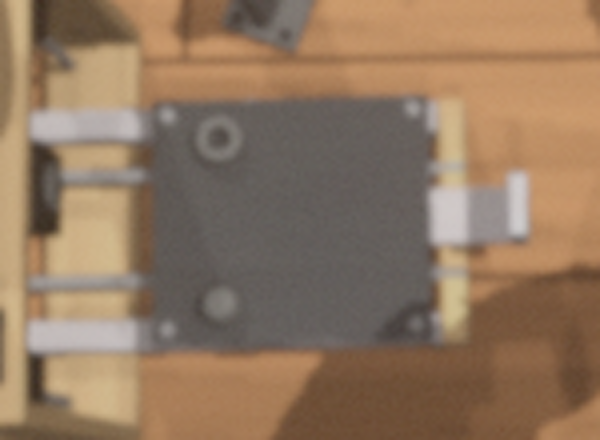

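The bed is fully out, with the spacer (217,138) and the cap (220,303) still standing on it.

```bash
python3 -c "
from h import *
plan()
from workcell import job_done
print(job_done())"
```

```text
t 14.82 p [ 0.5703 -0.2427  0.2388] rot [-3.141e+00 -2.990e-01  1.000e-03] F [ 0.4 -0.3 -0.3] w 0.0434
the job is handed in; nothing more can be done
None
```

I pulled the bed out about 170 mm to its stop, took the mid-sized bracket off it and am holding it in front of the inspection camera. I handed the job in at 14.8 s; the hand-in gave no verdict.

**Last checks:**
- **Position:** the tool is within 2 mm and 0.3° of the pose I worked out for presenting the bracket. It is still, and the grip measures 43 mm across the plate.
- **Camera pose:** the lens position and tilt (0.30 rad down) come from the side and top pictures. The fitted tilt could be off by about 0.03 rad, against the 0.22 allowed.
- **Bracket in the picture:** one foot corner sat about 2 px (roughly 3 mm) from where I predicted it, and another matched. The boss was hidden behind a finger, so I inferred its position from the rest of the bracket.
- **Bed:** the last top view shows the bed fully out, with the spacer and cap standing on it.
- **Bumps and other items:** the force readings showed no sign of bumping the frame, print head or camera. They peaked at about 17 N, when the bed met its stop. I did not measure the other things on the table again at the end, but the arm passed well above them.

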